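Draw out the fittings tray with the pull hook

TASK

Take the wooden-handled pull hook off its rest, hook it into the finger hole of the parts cabinet's tray and draw the tray all the way out until it comes up against its stop, then keep a steady pull of about 12 N on it for a second to be sure that it is fully out; never load the tray or cabinet with more than 20 N, and never touch them with the gripper. Then free the hook from the hole without pushing the tray back in, and hang it on its rest again as it hung before, leaving everything else on the bench alone.

Things in the scene. Friction and masses are not known exactly. Their poses are not given: they have to be found in the camera images.
- hook: Pull hook, about 140 g: wooden handle block 24 (x) x 40 (y) x 44 (z) mm on an 8 mm round steel shank whose lower end turns into a toe along -x. Origin: on the shank axis, level with the toe's underside, z up. Handle centred on the shank, from z 70 to 114 mm. Toe top at z = 8 mm; from above the bent steel covers x -18 to +4, y -4 to +4 mm.
- rest: Fixed steel rest, origin at centre of underside: 8 mm base plate, 90 mm square, and two cheeks 58 (x) x 12 mm with a 22 mm slot between, along x, open on top and at the ends. Cheek tops at 90 mm with end lips 6 mm high, 50 mm apart. The hook hangs with shank and toe down in the slot, handle across the cheeks: hook origin at z 20 mm, within 8 mm (x), 2 mm (y), 0.1 rad of the rest's, toe to -x.
- cabinet: Grey steel parts cabinet (with its tray) fixed to the bench, 240 (x) x 200 (y) x 90 (z) mm, origin at the centre of its underside; its front faces its -x. The tray slides out of the front along the cabinet's -x.
- tray_hole (a point): Centre of the finger hole at the top of the level tongue on the tray's front, 55 mm above the bench; axes as the cabinet's; moves with the tray. Tongue 44 (x) x 50 (y) x 4 mm, nothing close beneath it. Hole goes through, 28 (x) x 14 (y) mm, rim 8 mm at its outer (-x) end. The tray's front panel, up to 82 mm high, stands 20 mm to +x. Tray fully shut: x -144, y 0 mm of the cabinet.
- carton_large: brown carton 110 x 90 x 70 mm; leave alone. Origin at its underside.
- carton_small: small brown carton 70 x 55 x 45 mm; leave alone. Origin at its underside.
- jar: lidded jar, 56 diameter x 75 mm; leave alone. Origin at its underside.
- tape_roll: paper-coloured tape roll lying flat, 90 outer diameter x 24 mm; leave alone. Origin at its underside.
- screwdriver: screwdriver lying on the bench; leave alone.
- fitting: brass pipe fitting standing on end, 28 diameter x 30 mm; leave alone. Origin at its underside.
- bin: blue open parts bin with steel parts in it, 150 x 110 x 70 mm; leave alone. Origin at its underside.
- tray: Aluminium tray, about 0.7 kg, 170 mm wide, 26 mm deep, fittings in its compartments. It starts 0 to 48 mm out and goes 45 to 70 mm further, to a firm stop that cannot be seen and differs from time to time. It slides stiffly, about 4 N plus 12 N per m/s either way, and stays where left. Origin: the cabinet's when shut. Joint tray: 0.070 at the stop, zero unknown, no reading.
- hook_toe (a point): The end of the hook's toe: on the hook at x = -18, y = 0, z = 4 mm from its origin.

How it is judged:
On the way, in this order (a step that is already met when the one before it is completed fails the run):
1. the hook is off its rest and its toe is down through the tray's finger hole, below the tongue (x of hook in the frame of tray_hole between -0.018 and 0.018 m and y of hook in the frame of tray_hole between -0.009 and 0.009 m and z of hook in the frame of tray_hole below -0.011 m), for 0.1 s.
2. the tray is drawn out to within 3 mm of its stop and the hook, in the hole, keeps pulling it with 8 to 16 N (all of step 1 and value of joint tray above 0.067 m and contact force between hook and tray between 8 and 16 N), for 0.6 s.
At the end, for the whole second after the job is handed in: Tray at rest within 3 mm of its stop; hook hanging still and upright (0.12 rad) on both cheeks of its rest, origin 16 to 25 mm up and within 18 mm in x, 8 mm in y of the middle, x axis within 0.3 rad of the rest's, toe to its -x (value of joint tray above 0.067 m and x of hook in the frame of rest between -0.018 and 0.018 m and y of hook in the frame of rest between -0.008 and 0.008 m and z of hook in the frame of rest between 0.016 and 0.025 m and angle between hook's own z axis and vertical below 0.12 rad and angle between the x axis of hook and the x axis of rest, either way round below 0.3 rad and x of hook_toe in the frame of rest below 0 m and linear speed of each of hook, tray below 0.02 m/s); the robot touches nothing.
It fails at once if the hook strains the tray or cabinet: more than 20 N between them (contact force between hook and cabinet above 20 N).
It fails at once if the gripper or arm touches the tray or cabinet (contact force between any of the fingers, the arm and cabinet above 0.5 N).
It fails at once if a bystander is moved more than 20 mm (distance of any of carton_large, carton_small, jar, tape_roll, screwdriver, fitting, bin from where it was at the start of the episode above 0.02 m).
It also fails if it takes over 72 s, if anything falls off the work surface, if the arm or the gripper's body presses on something with over 40 N, if the wrist force passes 120 N, or if a joint passes its speed limit or range.

ROBOT

A 7-joint arm with a two-finger parallel gripper is mounted at the origin on the work surface. World frame = base frame: x ahead of the robot, y to its left, z up, the work surface at z = 0. Lengths are in m, angles in rad, forces in N, time in s.
With the tool pointing down it reaches from about 0.4 to 0.875 m from the base axis. Payload 6.5 kg.
Tool frame: the origin (TCP) lies on the centre line of the jaws, within the pads' length; the fingertips stand ahead of it and the grasp point (between the pads) is the TCP (bot.tips_ahead is the z of the fingertips in the tool frame, in m); z points along the fingers, y is the direction in which the jaws open and shut (so a half turn about z gives the same grasp; the last joint's range is limited). The gripper opens to 88 mm and grips with 3 to 60 N. Pads are 18 mm wide; open, the fingers measure 123 mm over their backs; the gripper's body (75 mm by 187 mm) begins 45 mm behind the grasp point.
Start: joints at [-1.349, 0.536, -0.004, 1.538, 0.003, 1.067, -0.071], TCP at [0.184, 0.623, 0.258] pointing down, gripper open.
Joint ranges: [-2.7, 2.7], [-0.37, 2.16], [-1.27, 1.26], [0.24, 2.4], [-1.31, 4.45], [0.19, 1.91], [-2.76, 2.76]. Speed limits (rad/s): [2.39, 2.39, 3.14, 3.14, 3.14, 3.14, 3.14].

INTERFACE

Orientations are given as a rotation vector (axis times angle).
In Python, from bench import bot, hand, kin, optics, ticket, readout gives the robot as it stands. The module is installed in compiled form; this text tells all that it offers. Calls block until the motion is done:
- bot.move_ptp(position, orientation): joint-space move of the TCP to a pose.
- bot.move_straight(position, attitude=None, max_speed=0.15): straight line of the TCP; attitude=None keeps the orientation; max_speed is the mean speed in m/s.
- bot.move_j(angles): joint-space move.
- hand.grip(opening, strength=None): finger opening in m; strength is the grip in N (None keeps the last); returns when the fingers have stopped.
- bot.pause(seconds).
- kin.ik(position, orientation): joint angles nearest the present ones, or None.
- optics.capture(name): name is "scene" or "side" or "wrist"; returns the picture (384x512x3 uint8, red, green, blue); there is no depth.
- optics.camera_info(name): a dict with "mtx" (3x3 intrinsics, pixels), "rvec" (rotation vector, rad) and "tvec" (3), from world to camera coordinates, as OpenCV has them. Camera axes: x right, y down, z forward; pixel columns grow to the right and rows downward; lengths in m; the calibration is good to about 2 mm. A picture is of the moment at which its call begins: read the wrist's pose just before it. camera_info takes no time and is no camera call; for the wrist camera it gives the pose at the moment of the call.
A pose or a line that the arm cannot do raises bot.Unreachable and nothing moves.
- ticket.job_done(): hands the job in, once; it reports no verdict.
Readings, each from a call of its own:
- readout.current_clock(): time.
- readout.current_joints(): joint angles.
- readout.current_dq(): joint speeds.
- readout.current_joint_efforts(): joint torques, N m.
- readout.current_ee_pos(): TCP position.
- readout.current_eef_rot(): TCP orientation.
- readout.current_force(): force on the tool from outside, world axes, zero at the start.
- readout.current_moment(): the same for the moment, N m.
- readout.current_gripper_width(): finger opening in m.
Only numpy, scipy, OpenCV 4.12 (cv2) and the standard library are available. Lean on these libraries where they do the work, as an engineer would, in place of code of your own. Each camera call takes 0.05 s, during which the arm holds its last target.

## Working session

There is one attempt and no reset: what is moved stays moved. The work goes in short steps, each a Python script; the robot and the scene stay as the last script left them, time stands still between calls to the robot, and variables do not carry over. Pictures are saved under pics/ and viewed, and the job is handed in when it is done.

```bash
mkdir -p pics; cat > h.py <<'E'
import numpy as np, cv2
from bench import bot, hand, kin, optics, ticket, readout
def snap(cam,name):
    info=optics.camera_info(cam); im=optics.capture(cam)
    cv2.imwrite(f'pics/{name}.png',im[:,:,::-1]); np.savez(f'pics/{name}.npz',im=im,**{k:np.array(v) for k,v in info.items()})
    return im,info
def ray(info,uv):
    K=np.array(info['mtx']);R=cv2.Rodrigues(np.array(info['rvec'],float).reshape(3))[0];t=np.array(info['tvec'],float).reshape(3)
    d=R.T@(np.linalg.inv(K)@np.array([uv[0],uv[1],1.]));return -R.T@t,d/np.linalg.norm(d)
def onz(info,uv,z):
    c,d=ray(info,uv);return c+d*(z-c[2])/d[2]
def proj(info,P):
    return cv2.projectPoints(np.array(P,float).reshape(-1,3),np.array(info['rvec'],float),np.array(info['tvec'],float),np.array(info['mtx'],float),None)[0].reshape(-1,2)
E
python3 - <<'E'
from h import *
for c in('scene','side','wrist'):
    im,i=snap(c,c+'0'); cc,d=ray(i,(256,192)); print(c,cc,d)
print(readout.current_clock(),readout.current_ee_pos(),readout.current_eef_rot(),readout.current_force(),bot.tips_ahead)
E
```

```text
scene [ 1.5505554  -0.27589467  0.89545   ] [-0.74005256  0.20322908 -0.64110854]
side [ 0.16404724 -0.94087852  1.11502161] [ 0.30606938  0.64284424 -0.70219144]
wrist [0.10797682 0.64522434 0.38422128] [ 0.29388099 -0.10262016 -0.95031735]
0.15 [0.18439117 0.62285864 0.25706092] [-4.50397664e-01 -3.10907476e+00  1.98965113e-03] [-0.42744048  0.2800549  -0.65029512] 0.019
```

View pics/scene0.png

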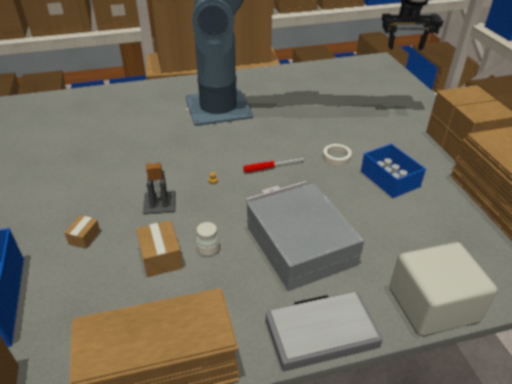

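View pics/side0.png

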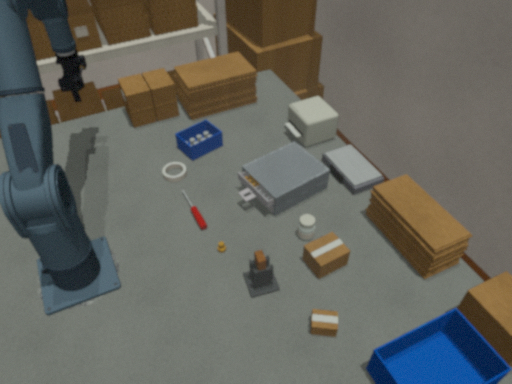

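View pics/wrist0.png

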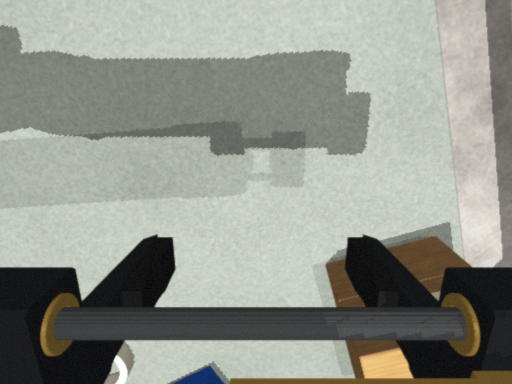

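The scene view shows the rest with the hook at about (158,195) and the cabinet at about (300,235). The tongue's edge is at about (270,190). In the side view the rest is at (261,275) and the tongue is at (247,198). Next I'll work out rough positions.

```bash
python3 - <<'E'
from h import *
for c in('scene','side'):
    im=cv2.imread(f'pics/{c}0.png')
    x0,y0={'scene':(120,140),'side':(200,140)}[c]
    cv2.imwrite(f'pics/{c}0z.png',cv2.resize(im[y0:y0+160,x0:x0+200 if c=='side' else x0+250],None,fx=3.2,fy=3.2,interpolation=cv2.INTER_CUBIC))
i=optics.camera_info('side'); s=optics.camera_info('scene')
print('handle',onz(s,(153,171),.12),onz(i,(261,257),.12))
print('base',onz(s,(158,203),.008),onz(i,(262,284),.008))
print('tongue',onz(s,(270,190),.055),onz(i,(247,197),.055))
for uv in [(265,210),(328,175),(291,145),(240,172)]: print(uv,onz(i,uv,.09))
print(proj(optics.camera_info('wrist'),[readout.current_ee_pos()]))
E
```

```text
handle [ 0.49843008 -0.2767102   0.12      ] [ 0.49632825 -0.27181774  0.12      ]
base [ 0.50188187 -0.27813872  0.008     ] [ 0.49209816 -0.28748164  0.008     ]
tongue [0.58198271 0.03063403 0.055     ] [0.58783836 0.02124618 0.055     ]
(265, 210) [ 0.60087359 -0.08939387  0.09      ]
(328, 175) [ 0.87165905 -0.0373976   0.09      ]
(291, 145) [0.83746913 0.16497292 0.09      ]
(240, 172) [0.60403068 0.11223638 0.09      ]
[[261.06421709 271.23442685]]
```

View pics/scene0z.png

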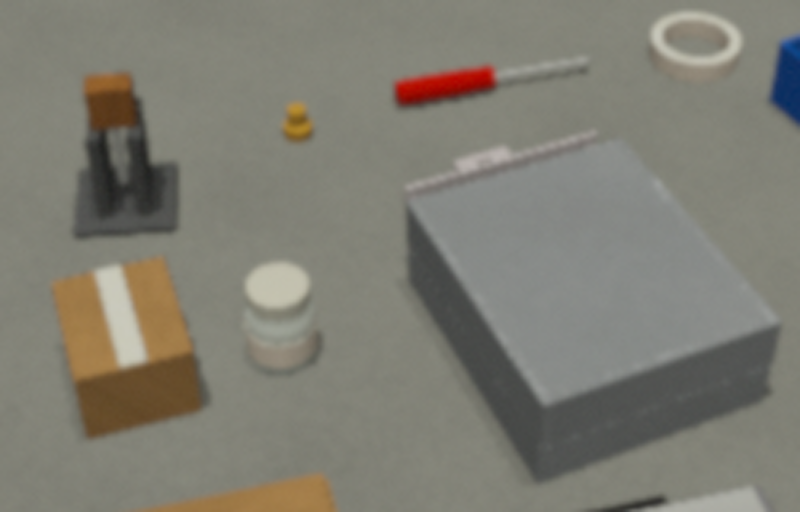

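View pics/side0z.png

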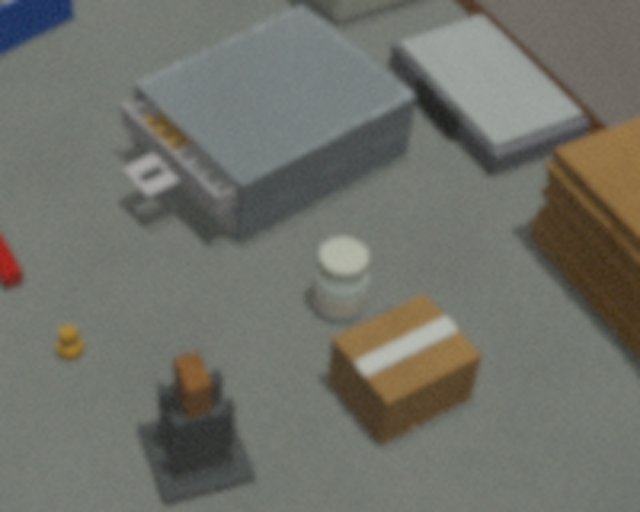

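```bash
cat >> h.py <<'E'
from scipy.spatial.transform import Rotation as Ro
def rv(phi):  # tool z down, tool y along world angle phi ; tool x = y x z
    y=np.array([np.cos(phi),np.sin(phi),0]);z=np.array([0,0,-1.]);x=np.cross(y,z)
    return Ro.from_matrix(np.c_[x,y,z]).as_rotvec()
def toolcam():
    i=optics.camera_info('wrist');R=Ro.from_rotvec(readout.current_eef_rot()).as_matrix();p=np.array(readout.current_ee_pos())
    c,_=ray(i,(256,192)); return i,R,p,R.T@(c-p)
def view_tcp(target,uv,phi,h):
    """TCP position at height h so target falls on pixel uv"""
    i,R,p,ct=toolcam();_,d=ray(i,uv);dt=R.T@d
    R2=Ro.from_rotvec(rv(phi)).as_matrix();d2=R2@dt;o=R2@ct
    c_z=h+o[2];s=(target[2]-c_z)/d2[2]
    c=np.array(target)-s*d2
    return c-o
E
python3 - <<'E'
from h import *
print(optics.camera_info('wrist')['mtx'],toolcam()[3])
for n,t in (('rest',(.5,-.28,.09)),('hole',(.585,.025,.055))):
  for phi in (0,np.pi,np.pi/2):
    p=view_tcp(t,(256,140),phi,.30); print(n,phi,p,kin.ik(p,rv(phi)))
E
```

```text
[[319.74332195   0.         259.776451  ]
 [  0.         319.74332195 191.61769402]
 [  0.           0.           1.        ]] [ 0.07960548 -0.00034793 -0.12728581]
rest 0 [ 0.50495731 -0.30697068  0.3       ] [-3.21000055e-04  4.48555943e-01  6.44630884e-01  1.68440527e+00
 -2.95524623e-01  1.10788710e+00  7.30194000e-01]
rest 3.141592653589793 [ 0.49504269 -0.25302932  0.3       ] [-0.388925    0.53291245  1.0994916   1.78728996 -0.51940353  1.14800054
 -2.26354349]
rest 1.5707963267948966 [ 0.52697068 -0.27504269  0.3       ] [-0.33340281  0.63508228  1.12178647  1.68860494 -0.60724186  1.21285581
  2.50763181]
hole 0 [0.59043562 0.00349121 0.3       ] [-0.53712159  0.44272501  0.62140971  1.6848505  -0.28286646  1.10527514
  0.16688602]
hole 3.141592653589793 [0.57956438 0.04650879 0.3       ] [ 0.58031959  0.60196727 -1.07200634  1.63765097  0.55375111  1.23942782
  2.53661817]
hole 1.5707963267948966 [0.60650879 0.03043562 0.3       ] [-0.40309635  0.43842804  0.38313342  1.63026297 -0.17833608  1.10755193
  1.59798534]
```

```bash
python3 - <<'E'
from h import *
p=view_tcp((.585,.025,.055),(256,140),0.,.30); bot.move_ptp(p,rv(0.))
snap('wrist','hole1')
p=view_tcp((.5,-.28,.09),(256,140),0.,.32); bot.move_ptp(p,rv(0.))
snap('wrist','rest1'); print(readout.current_clock(),readout.current_ee_pos())
E
```

```text
4.0917 [ 0.50484006 -0.30154351  0.31966342]
```

View pics/hole1.png

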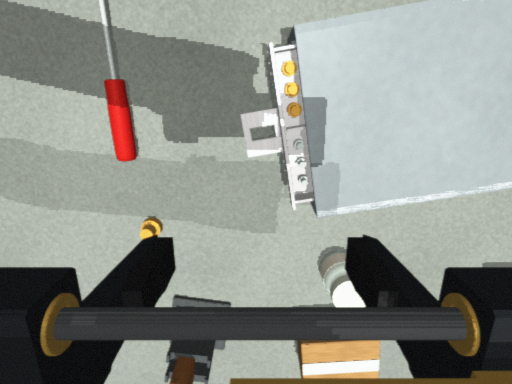

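View pics/rest1.png

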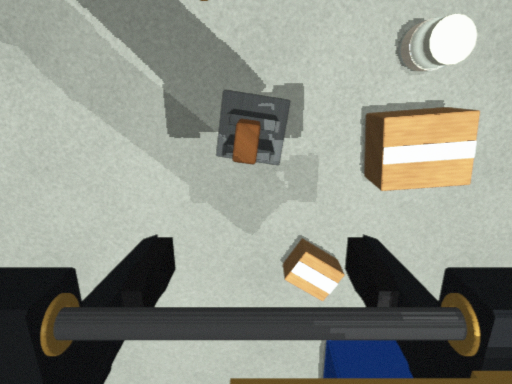

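The hole1 view shows the tongue's dark hole at about (263,132), tilted a few degrees. The rest1 view shows the base corners at about (224,90), (290,100), (281,165) and (217,155). The wooden handle is at (246,140). I'll zoom both to get exact numbers.

```bash
python3 - <<'E'
from h import *
a=cv2.imread('pics/hole1.png')[30:220,225:325]; b=cv2.imread('pics/rest1.png')[80:175,205:305]
cv2.imwrite('pics/z1.png',cv2.resize(a,None,fx=4,fy=4,interpolation=cv2.INTER_CUBIC)[:600])
cv2.imwrite('pics/z2.png',cv2.resize(b,None,fx=6,fy=6,interpolation=cv2.INTER_CUBIC))
c=cv2.imread('pics/hole1.png')[100:165,232:300]
cv2.imwrite('pics/z3.png',cv2.resize(c,None,fx=8,fy=8,interpolation=cv2.INTER_CUBIC))
E
```

```text
(no output)
```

View pics/z3.png

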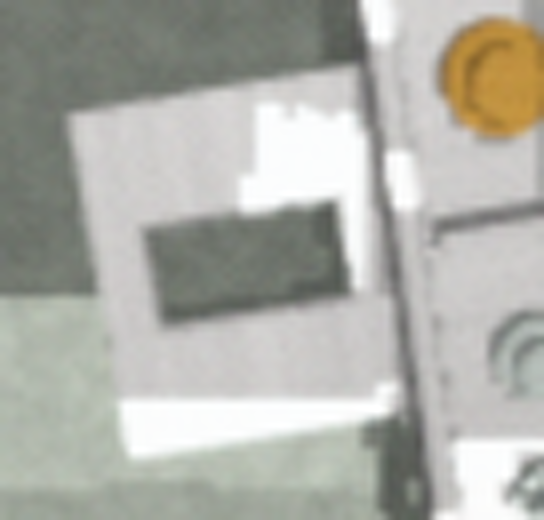

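View pics/z2.png

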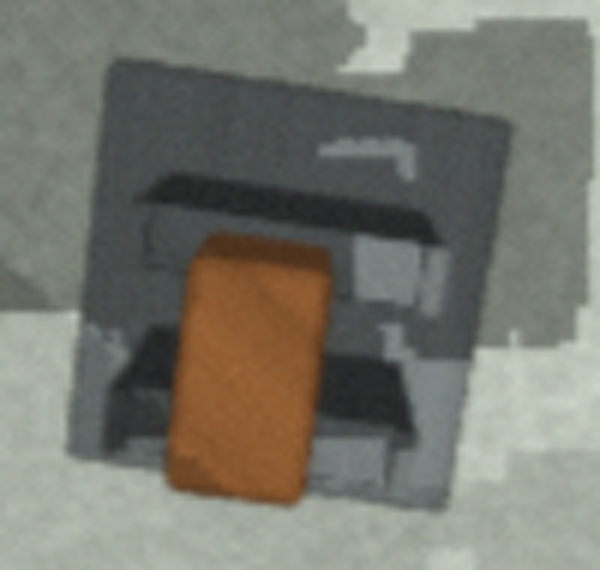

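```bash
python3 - <<'E'
from h import *
def ld(n): return dict(np.load(f'pics/{n}.npz'))
def cor(info,pts,f,off,z): return np.array([onz(info,((x+.5)/f-.5+off[0],(y+.5)/f-.5+off[1]),z)[:2] for x,y in pts])
def rep(n,P):
    L=[np.linalg.norm(P[(k+1)%4]-P[k]) for k in range(4)]
    A=[np.degrees(np.arctan2(*(P[(k+1)%4]-P[k])[::-1])) for k in range(4)]
    print(n,P.mean(0).round(4),'L',np.round(L,4),'A',np.round(A,1))
H=ld('hole1');R=ld('rest1')
rep('hole',cor(H,[(147,228),(333,203),(352,293),(165,325)],8,(232,100),.055))
rep('tongue',cor(H,[(68,115),(355,68),(400,410),(130,458)],8,(232,100),.055))
rep('base',cor(R,[(112,60),(512,122),(445,508),(70,457)],6,(205,80),.008))
rep('handle',cor(R,[(190,258),(328,272),(300,500),(170,488)],6,(205,80),.134))
for nm,p in(('cam',H),('cam',R)): print(ray(p,(256,192))[0])
E
```

```text
hole [0.5943 0.0349] L [0.0269 0.0132 0.0275 0.0142] A [   7.7  -77.1 -170.2  100.2]
tongue [0.5928 0.0344] L [0.0411 0.0493 0.0404 0.0501] A [   9.2  -81.3 -169.7   99.6]
base [ 0.4947 -0.2751] L [0.0886 0.0879 0.0882 0.0888] A [ -8.3 -98.5 172.3  81.8]
handle [ 0.4915 -0.2742] L [0.0222 0.0377 0.0217 0.0379] A [ -5.6 -97.  174.8  83.8]
[0.59118672 0.08473959 0.4271284 ]
[ 0.50534939 -0.22191188  0.44706493]
```

View pics/z1.png

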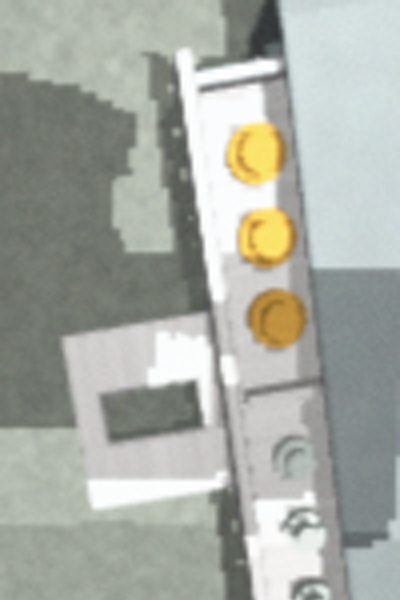

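```bash
python3 - <<'E'
from h import *
a=np.radians(-8)
for phi in (-np.pi/2+a,np.pi/2+a):
  for uv in ((256,60),(256,140),(256,200)):
   for h in(.2,.25,.3):
    p=view_tcp((.495,-.275,.06),uv,phi,h);
    q=kin.ik(p,rv(phi)); print(phi,uv,h,p.round(3),None if q is None else np.round(q,2))
E
```

```text
-1.710422666954443 (256, 60) 0.2 [ 0.396 -0.263  0.2  ] [-0.32  0.53  1.06  2.08 -0.6   0.88 -0.62]
-1.710422666954443 (256, 60) 0.25 [ 0.392 -0.263  0.25 ] [-0.39  0.44  1.14  2.04 -0.49  0.96 -0.71]
-1.710422666954443 (256, 60) 0.3 [ 0.388 -0.263  0.3  ] [-0.48  0.34  1.21  1.99 -0.37  1.05 -0.81]
-1.710422666954443 (256, 140) 0.2 [ 0.457 -0.272  0.2  ] [-0.29  0.63  1.03  1.94 -0.66  0.96 -0.65]
-1.710422666954443 (256, 140) 0.25 [ 0.465 -0.274  0.25 ] [-0.33  0.57  1.08  1.88 -0.59  1.05 -0.71]
-1.710422666954443 (256, 140) 0.3 [ 0.473 -0.276  0.3  ] [-0.36  0.53  1.13  1.81 -0.52  1.14 -0.77]
-1.710422666954443 (256, 200) 0.2 [ 0.51 -0.28  0.2 ] [-0.26  0.71  1.01  1.81 -0.7   1.02 -0.68]
-1.710422666954443 (256, 200) 0.25 [ 0.528 -0.283  0.25 ] [-0.28  0.68  1.05  1.73 -0.65  1.13 -0.74]
-1.710422666954443 (256, 200) 0.3 [ 0.545 -0.286  0.3  ] [-0.28  0.66  1.08  1.63 -0.61  1.23 -0.79]
1.4311699866353502 (256, 60) 0.2 [ 0.594 -0.287  0.2  ] [ 0.17  0.63  0.31  1.57 -0.22  0.97  1.98]
1.4311699866353502 (256, 60) 0.25 [ 0.598 -0.287  0.25 ] [ 0.16  0.58  0.33  1.52 -0.2   1.07  1.97]
1.4311699866353502 (256, 60) 0.3 [ 0.602 -0.287  0.3  ] [ 0.15  0.54  0.34  1.46 -0.19  1.17  1.95]
1.4311699866353502 (256, 140) 0.2 [ 0.533 -0.278  0.2  ] [ 0.17  0.53  0.32  1.74 -0.21  0.9   2.01]
1.4311699866353502 (256, 140) 0.25 [ 0.525 -0.276  0.25 ] [ 0.15  0.46  0.35  1.72 -0.18  0.99  2.  ]
1.4311699866353502 (256, 140) 0.3 [ 0.517 -0.274  0.3  ] [ 0.13  0.4   0.38  1.69 -0.16  1.09  1.98]
1.4311699866353502 (256, 200) 0.2 [ 0.48 -0.27  0.2 ] [ 0.17  0.46  0.34  1.87 -0.2   0.85  2.04]
1.4311699866353502 (256, 200) 0.25 [ 0.462 -0.267  0.25 ] [ 0.14  0.36  0.38  1.87 -0.16  0.94  2.02]
1.4311699866353502 (256, 200) 0.3 [ 0.445 -0.264  0.3  ] [ 0.1   0.27  0.42  1.86 -0.13  1.04  2.  ]
```

```bash
python3 - <<'E'
from h import *
phi=np.radians(-8)
p=view_tcp((.495,-.275,.06),(260,86),phi,.22); bot.move_ptp(p,rv(phi))
im,i=snap('wrist','rest2'); print(ray(i,(256,192))[0])
q=proj(i,[.495,-.275,.06])[0];print(q)
c=im[int(q[1])-65:int(q[1])+65,int(q[0])-65:int(q[0])+65,::-1];print(int(q[0])-65,int(q[1])-65)
c=np.clip(c.astype(float)*1.6,0,255).astype(np.uint8)
cv2.imwrite('pics/z4.png',cv2.resize(c,None,fx=4.5,fy=4.5,interpolation=cv2.INTER_CUBIC))
E
```

```text
[ 0.49584206 -0.2748189   0.34783587]
[258.90306559  87.26834318]
193 22
```

View pics/z4.png

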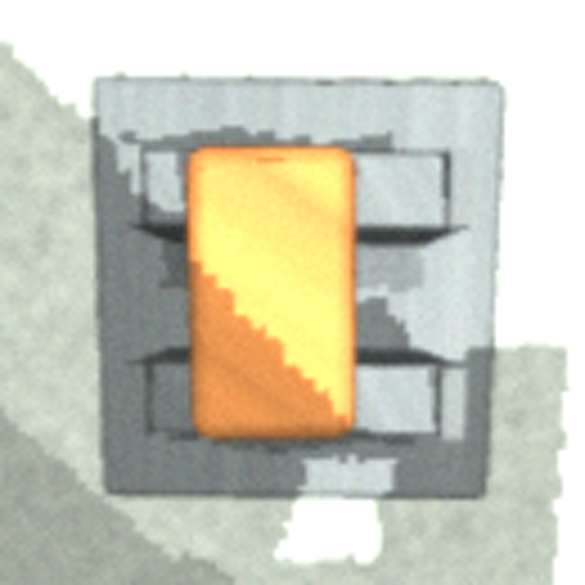

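```bash
python3 - <<'E'
from h import *
phi=np.radians(82)
p=view_tcp((.495,-.275,.06),(260,205),phi,.24); bot.move_ptp(p,rv(phi))
im,i=snap('wrist','rest3'); print(ray(i,(256,192))[0],readout.current_clock())
q=proj(i,[.495,-.275,.06])[0];print(q)
c=im[int(q[1])-65:int(q[1])+65,int(q[0])-65:int(q[0])+65,::-1];print(int(q[0])-65,int(q[1])-65)
c=np.clip(c.astype(float)*1.6,0,255).astype(np.uint8)
cv2.imwrite('pics/z5.png',cv2.resize(c,None,fx=4.5,fy=4.5,interpolation=cv2.INTER_CUBIC))
I=dict(np.load('pics/rest2.npz'))
f=lambda x,y,z:onz(I,((x+.5)/4.5-.5+193,(y+.5)/4.5-.5+22),z)[:2]
for nm,z,P in(('base',.008,[(96,80),(502,86),(487,496),(104,494)]),('handle',.134,[(188,147),(355,148),(352,438),(192,438)])):
    A=np.array([f(x,y,z) for x,y in P]);D=np.roll(A,-1,0)-A
    print(nm,A.mean(0),np.linalg.norm(D,axis=1),np.degrees(np.arctan2(D[:,1],D[:,0])))
E
```

```text
[ 0.38155554 -0.26042922  0.36794235] 5.85
[261.89436835 204.26041698]
196 139
base [ 0.49454439 -0.27547742] [0.08735144 0.08750864 0.08967601 0.08824879] [ -8.6665154  -97.71809695 171.81128361  80.76668859]
handle [ 0.49146902 -0.27465472] [0.02289732 0.03894529 0.02328806 0.03907457] [ -8.21136816 -97.88230844 172.10741106  81.54417074]
```

View pics/z5.png

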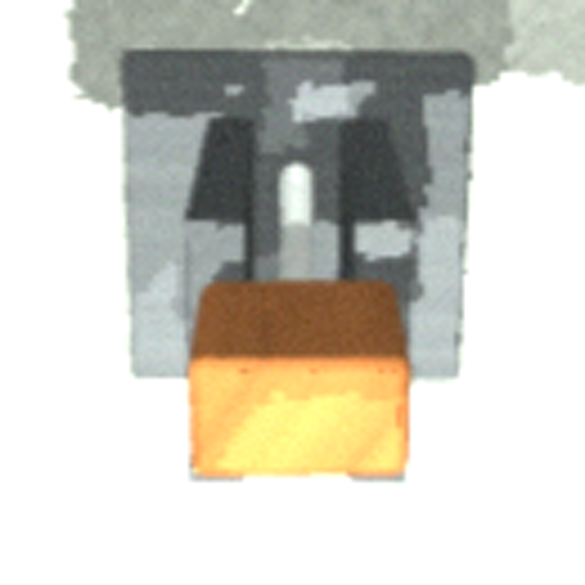

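The toe shows at (297,165) in the zoom, pointing towards the camera, so it points to world -x. The rest is at (0.4946,-0.2753) with a yaw of about -8.2°. The hook is at (0.4915,-0.2746), which is inside its stated tolerance. Now I'll grasp it.

```bash
python3 - <<'E'
from h import *
H=dict(np.load('pics/hole1.npz'))
for a,b in (((295,25),(316,214)),((318,214),(510,186)),((297,27),(430,8))):
    d=onz(H,b,.09)-onz(H,a,.09);print(a,b,onz(H,a,.09),np.degrees(np.arctan2(d[1],d[0])),np.linalg.norm(d))
phi=np.radians(-8.2)
bot.move_ptp([.4915,-.2746,.20],rv(phi))
bot.move_straight([.4915,-.2746,.118],max_speed=.12)
print(readout.current_force()); hand.grip(.02,40)
print(readout.current_gripper_width(),readout.current_force(),readout.current_ee_pos(),readout.current_clock())
snap('wrist','grasp')
E
```

```text
(295, 25) (316, 214) [0.62412062 0.14061773 0.09      ] -80.91034314321605 0.19525494750283984
(318, 214) (510, 186) [ 0.65723695 -0.05217965  0.09      ] 9.146949232015013 0.21232689650876926
(297, 27) (430, 8) [0.62608111 0.13891481 0.09      ] 7.475075802769233 0.12458317333918746
[-0.39537537 -0.05372673  0.21212913]
0.023603178850948148 [-0.05635011 -0.13511317  0.96568376] [ 0.49141421 -0.27457084  0.11796552] 8.9083
```

View pics/grasp.png

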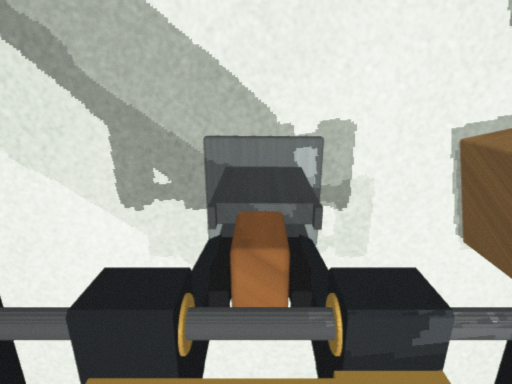

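```bash
python3 - <<'E'
from h import *
bot.move_straight([.4915,-.2746,.25],max_speed=.2)
print('lifted',readout.current_force(),readout.current_gripper_width())
phi=np.radians(9.2)
bot.move_ptp([.6002,.0359,.25],rv(phi))
bot.move_straight([.6002,.0359,.185],max_speed=.12)
im,i=snap('wrist','hover');snap('side','hoverS'); print(readout.current_ee_pos(),readout.current_force(),readout.current_clock())
ex=np.array([np.cos(phi),np.sin(phi),0])
p=np.array(readout.current_ee_pos());o=p+[0,0,-.098]
print('pred toe end top',proj(i,o+[0,0,.008]-.018*ex),'hole',proj(i,[.5942,.035,.055]), 'shank bottom',proj(i,o))
cv2.imwrite('pics/z6.png',cv2.resize(im[100:250,180:340,::-1],None,fx=4,fy=4,interpolation=cv2.INTER_CUBIC))
E
```

```text
lifted [-0.30015526  1.22135494 -2.24600809] 0.023492725815840016
[0.60094449 0.0356518  0.18600442] [-0.69444649 -0.46462453 -1.5380043 ] 11.8083
pred toe end top [[234.46425894 202.90704914]] hole [[251.43740238 185.63202491]] shank bottom [[259.40881224 199.18774028]]
```

View pics/z6.png

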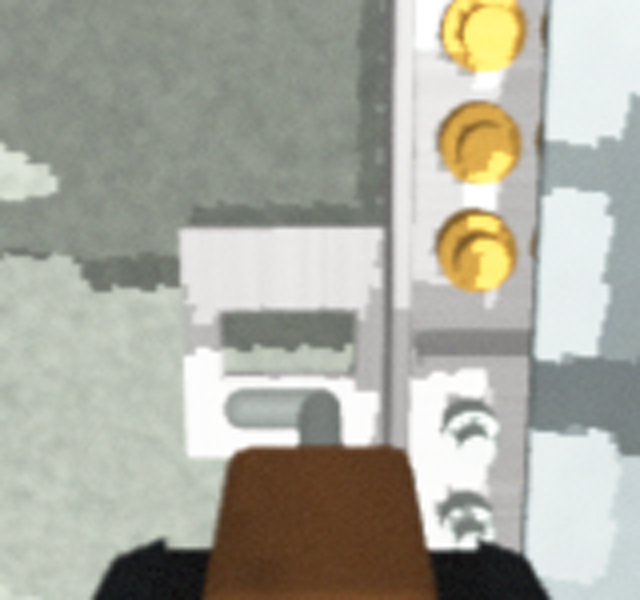

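The hover view shows the tongue square to the image, so the yaw is right. The hole centre is at (252,186), against a predicted (251.4,185.6). The toe's centre line is at row 202 against a predicted 202.9, and its clearance in the hole is about 3.5 to 4 mm at each end. I'll lower the hook in.

```bash
python3 - <<'E'
from h import *
f0=np.array(readout.current_force());print(f0)
for z in (.160,.150,.142,.133):
    bot.move_straight([.6002,.0359,z],max_speed=.05)
    f=np.array(readout.current_force())-f0;print(z,readout.current_ee_pos(),f.round(2),readout.current_clock())
    if np.linalg.norm(f)>4: print('STOP');break
im,i=snap('wrist','down')
cv2.imwrite('pics/z7.png',cv2.resize(im[100:250,180:340,::-1],None,fx=4,fy=4,interpolation=cv2.INTER_CUBIC))
E
```

```text
[-0.69444649 -0.46462453 -1.5380043 ]
0.16 [0.60022133 0.03581728 0.15989851] [ 0.53 -0.1   0.61] 12.4583
0.15 [0.59992181 0.03592196 0.14961373] [ 0.73  1.09 -0.31] 12.8083
0.142 [0.59990326 0.03589062 0.14157066] [ 0.83 -0.13 -0.04] 13.1167
0.133 [0.59989409 0.03586657 0.13256565] [ 0.67  0.74 -0.08] 13.45
```

View pics/z7.png

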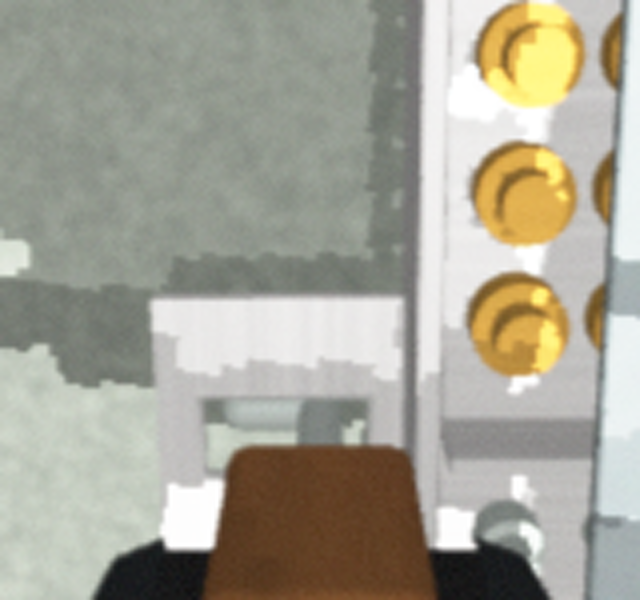

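```bash
cat > pull.py <<'E'
from h import *
phi=np.radians(9.2);ex=np.array([np.cos(phi),np.sin(phi),0]);p0=np.array([.6002,.0359,.133])
def F(n=4):
    L=[]
    for _ in range(n): L.append(readout.current_force()); bot.pause(.02)
    return np.mean(L,0)
E
python3 - <<'E'
from pull import *
f0=F();print('f0',f0)
np.save('f0.npy',f0)
for s in (.012,.03,.05):
    bot.move_straight(p0-s*ex,max_speed=.04)
    f=F()-f0; p=np.array(readout.current_ee_pos());print(s,((p0-p)@ex).round(4),'F',f.round(2),'along',(f@ex).round(2),readout.current_clock())
E
```

```text
f0 [-0.14064808 -0.05083778 -1.36872699]
0.012 0.0119 F [0.17 0.21 0.26] along 0.2 14.0833
0.03 0.0302 F [1.95 0.38 0.45] along 1.98 14.75
0.05 0.0502 F [2.   0.23 0.89] along 2.01 15.4667
```

```bash
python3 - <<'E'
from pull import *
f0=np.load('f0.npy');s=.050
while s<.095:
    s+=.0007; bot.move_straight(p0-s*ex,max_speed=.02)
    f=F(2)-f0;a=f@ex
    if a>3.2 or int(s*1e4)%20<7: print(round(s,4),a.round(2),(f-a*ex).round(2),readout.current_clock())
    if a>6.5: break
    if readout.current_clock()>34: break
E
```

```text
0.0507 3.58 [ 0.   -0.02  0.9 ] 15.75
0.0514 4.13 [ 0.13 -0.8  -0.11] 16.0333
0.0521 4.5 [-0.01  0.04  0.38] 16.3167
0.0528 4.15 [ 0.08 -0.5   0.66] 16.6
0.0535 3.7 [ 0.11 -0.65  0.63] 16.8833
0.0542 3.93 [ 0.06 -0.34  1.26] 17.1667
0.0549 3.44 [ 0.01 -0.04  0.57] 17.45
0.0556 4.32 [ 0.15 -0.94  1.58] 17.7333
0.0563 3.71 [ 0.14 -0.84  0.07] 18.0167
0.057 4.09 [ 0.09 -0.53  0.98] 18.3
0.0584 4.22 [ 0.08 -0.46  1.01] 18.8667
0.0591 3.94 [ 0.14 -0.86  0.45] 19.15
0.0598 4.06 [ 0.08 -0.47  0.76] 19.4333
0.0605 4.06 [ 0.16 -1.01  0.48] 19.7167
0.0612 3.96 [ 0.03 -0.2   0.9 ] 20.0
0.0619 3.65 [ 0.15 -0.91  0.78] 20.2833
0.0626 4.01 [ 0.2  -1.26  1.6 ] 20.5667
0.0633 3.44 [ 0.15 -0.93  1.37] 20.85
0.064 3.73 [ 0.12 -0.75  0.62] 21.1333
0.0647 3.56 [ 0.15 -0.93  0.69] 21.4167
0.0654 4.09 [ 0.06 -0.36 -0.1 ] 21.7
0.0661 4.17 [ 0.16 -0.97  1.38] 21.9833
0.0668 3.78 [ 0.14 -0.86  0.68] 22.2667
0.0675 3.92 [ 0.11 -0.66  0.73] 22.55
0.0682 4.5 [ 0.18 -1.12  0.85] 22.8333
0.0689 4.22 [ 0.07 -0.42  0.53] 23.1167
0.0696 3.5 [ 0.14 -0.86  0.51] 23.4
0.0703 4.23 [ 0.28 -1.74  0.53] 23.6833
0.071 4.06 [ 0.1  -0.65  1.13] 23.9667
0.0717 4.24 [ 0.25 -1.53  0.29] 24.25
0.0724 4.18 [ 0.15 -0.95  0.66] 24.5333
0.0731 4.21 [ 0.17 -1.07  0.9 ] 24.8167
0.0738 3.71 [ 0.18 -1.13  0.66] 25.1
0.0745 4.17 [ 0.25 -1.57  0.9 ] 25.3833
0.0752 4.58 [ 0.23 -1.4   0.18] 25.6667
0.0759 4.49 [ 0.11 -0.69  0.04] 25.95
0.0766 5.27 [ 0.25 -1.56 -0.53] 26.2333
0.0773 6.53 [ 0.1  -0.59 -1.79] 26.5167
```

```bash
python3 - <<'E'
from pull import *
f0=np.load('f0.npy');s=.0773
for k in range(14):
    a=(F(3)-f0)@ex
    if a>11: break
    s+=min(.0007,.0004 if a>9 else .0007); bot.move_straight(p0-s*ex,max_speed=.02)
    f=F(3)-f0;a=f@ex;print(round(s,4),a.round(2),f.round(2),np.linalg.norm(f).round(2),readout.current_clock())
t=readout.current_clock()
while readout.current_clock()<t+1.1:
    f=F(5)-f0; print(round(float(f@ex),2),np.linalg.norm(f).round(2),readout.current_clock())
    if np.linalg.norm(f)>14.5: s-=.0005; bot.move_straight(p0-s*ex,max_speed=.02)
    if f@ex<10: s+=.0004; bot.move_straight(p0-s*ex,max_speed=.02)
print('s',s,readout.current_ee_pos(),readout.current_gripper_width())
open('s.txt','w').write(str(s))
im,i=snap('wrist','pull')
cv2.imwrite('pics/z8.png',cv2.resize(im[100:250,180:340,::-1],None,fx=4,fy=4,interpolation=cv2.INTER_CUBIC))
snap('side','pullS')
E
```

```text
0.078 7.49 [ 7.48  0.64 -2.49] 7.91 26.8667
0.0787 9.16 [ 9.2   0.48 -4.34] 10.18 27.2167
0.0791 10.0 [10.02  0.73 -4.67] 11.08 27.5667
0.0795 10.37 [10.47  0.2  -5.36] 11.76 27.9167
0.0799 10.92 [10.87  1.17 -6.8 ] 12.88 28.2667
0.0803 11.13 [11.19  0.54 -6.62] 13.01 28.6167
11.25 13.07 28.75
11.67 13.45 28.8333
11.04 13.0 28.9167
11.74 13.5 29.0
11.4 13.27 29.0833
11.56 13.4 29.1667
11.87 13.46 29.25
11.64 13.64 29.3333
11.56 13.53 29.4167
11.4 13.23 29.5
11.39 13.53 29.5833
11.2 13.22 29.6667
11.41 13.2 29.75
11.69 13.49 29.8333
s 0.0803 [0.52390493 0.02362593 0.13346555] 0.023766593333075025
```

View pics/z8.png

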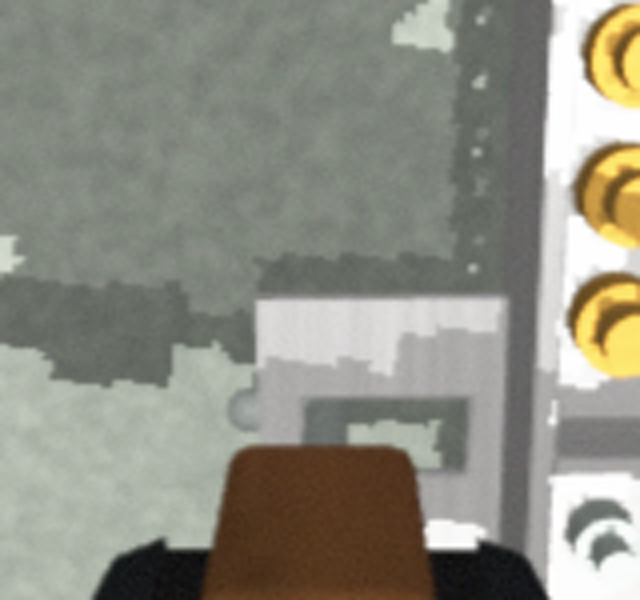

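The pull view shows the toe at (242,203), sticking out beyond the tongue's outer end. The hole's left edge is at column 256, so the hook is hooked in by 16 mm relative to its descent pose. The tray travelled about 60 mm and then held about 11.5 N along the pull (13.4 N in total) for a second. Now I'll back off and check before lifting.

```bash
python3 - <<'E'
from pull import *
f0=np.load('f0.npy')
pe=np.array(readout.current_ee_pos());sa=(p0-pe)@ex;print('actual s',sa)
for ds in (.004,.010,.0155):
    s=sa-ds;bot.move_straight(p0-s*ex,max_speed=.03)
    f=F(3)-f0;p=np.array(readout.current_ee_pos());print(ds,((p0-p)@ex).round(4),(f@ex).round(2),f.round(2),readout.current_clock())
    if f@ex<-2: print('pushing');break
im,i=snap('wrist','back')
cv2.imwrite('pics/z9.png',cv2.resize(im[100:250,180:340,::-1],None,fx=4,fy=4,interpolation=cv2.INTER_CUBIC))
E
```

```text
actual s 0.07728184831785727
0.004 0.0748 0.37 [0.36 0.05 0.29] 30.3667
0.01 0.0673 0.04 [ 0.13 -0.55  0.15] 30.7667
0.0155 0.0617 -0.41 [-0.45  0.21 -0.14] 31.15
```

View pics/z9.png

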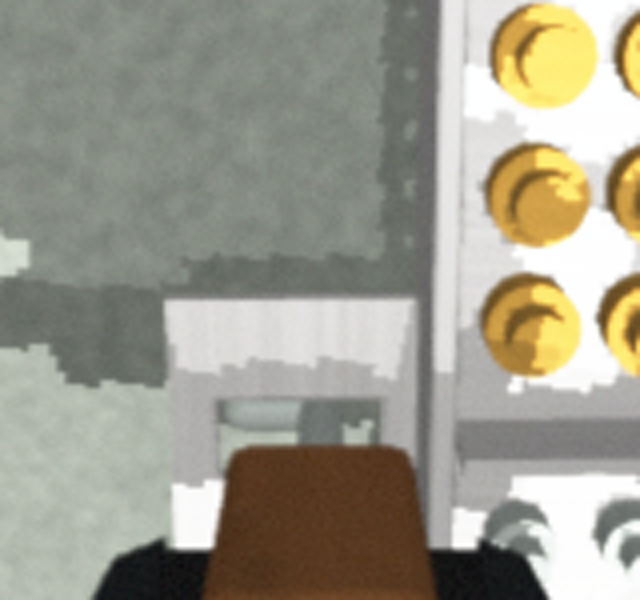

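The hook sits unchanged in the grip, with the toe tip at the same pixel. The tray isn't being pushed. I'll move 1.7 mm more to centre it, then lift.

```bash
python3 - <<'E'
from pull import *
f0=np.load('f0.npy')
p=np.array([*(p0-.0600*ex)[:2],.133]);bot.move_straight(p,max_speed=.02)
print((F(2)-f0).round(2))
for z in (.140,.146,.152,.158,.166,.18):
    bot.move_straight([p[0],p[1],z],max_speed=.04); f=F(2)-f0;print(z,f.round(2),readout.current_clock())
    if np.linalg.norm(f)>2.5: print('STOP');break
im,i=snap('wrist','up')
cv2.imwrite('pics/z10.png',cv2.resize(im[100:250,180:340,::-1],None,fx=4,fy=4,interpolation=cv2.INTER_CUBIC))
q=onz(i,((256-180)+180,186),.055)
E
```

```text
[-0.01  0.62  0.73]
0.14 [0.12 0.59 0.01] 31.8417
0.146 [-0.49  0.76 -0.37] 32.175
0.152 [0.23 0.4  0.2 ] 32.5083
0.158 [ 0.2   0.37 -0.64] 32.8417
0.166 [0.33 0.36 0.31] 33.225
0.18 [-0.24 -0.77  0.01] 33.7583
```

View pics/z10.png

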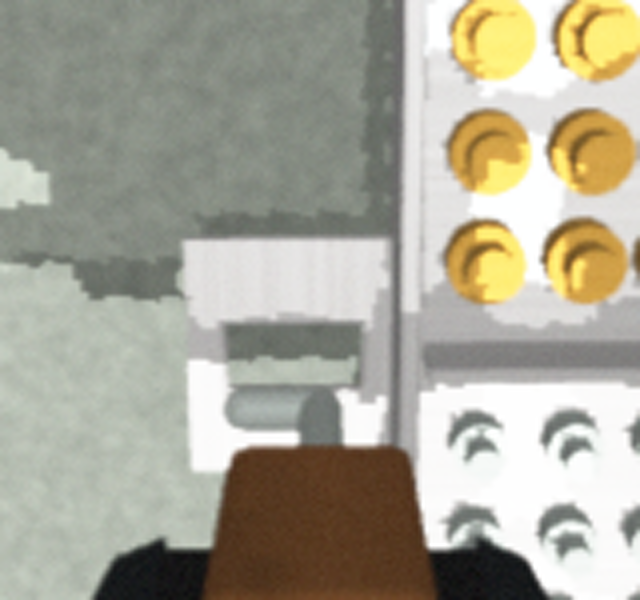

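The hook is clear of the hole, with its toe above the tongue. Before leaving, I'll compare the hole's world position at the pull and after backing off.

```bash
python3 - <<'E'
from pull import *
def edge(n,rows,cols):
    I=dict(np.load(f'pics/{n}.npz')); g=cv2.GaussianBlur(I['im'].astype(float).mean(2),(3,3),0)
    out=[]
    for r in rows:
        seg=np.gradient(g[r,cols[0]:cols[1]]);k=int(np.argmax(np.abs(seg)))
        k0=max(k,1);k0=min(k0,len(seg)-2);a,b,c=np.abs(seg[k0-1:k0+2]);d=.5*(a-c)/(a-2*b+c+1e-9)
        out.append((onz(I,(cols[0]+k0+d,r),.055)[:3])@ex)
    return np.round(np.median(out),5),np.round(np.ptp(out),5)
# front panel top-left line / tongue outer edge
print('tongue outer pull',edge('pull',range(178,188),(235,252)))
print('back',edge('back',range(178,188),(213,230)))
print('up',edge('up',range(163,172),(218,235)))
print('hole left: pull',edge('pull',range(203,209),(251,261)),'back',edge('back',range(207,209),(229,238)),'up',edge('up',range(184,194),(231,241)))
for n in('pull','back','up'):
    I=np.load(f'pics/{n}.npz');print(n,Ro.from_rotvec(I['rvec'].reshape(3)).as_euler('xyz',degrees=True).round(2))
a=np.load('pics/hole1.npz')
# side view before/after
snap('side','afterS'); A=cv2.imread('pics/pullS.png')[120:230,190:300];B=cv2.imread('pics/afterS.png')[120:230,190:300]
cv2.imwrite('pics/cmp.png',cv2.resize(np.hstack([A,B]),None,fx=3.5,fy=3.5,interpolation=cv2.INTER_CUBIC))
E
```

```text
tongue outer pull (np.float64(0.51105), np.float64(0.0001))
back (np.float64(0.51107), np.float64(0.00036))
up (np.float64(0.5105), np.float64(0.00125))
hole left: pull (np.float64(0.51893), np.float64(0.00029)) back (np.float64(0.51923), np.float64(0.00172)) up (np.float64(0.51898), np.float64(0.0003))
pull [-162.06   -3.16    8.67]
back [-162.07   -2.8     8.77]
up [-162.08   -2.81    8.77]
```

View pics/cmp.png

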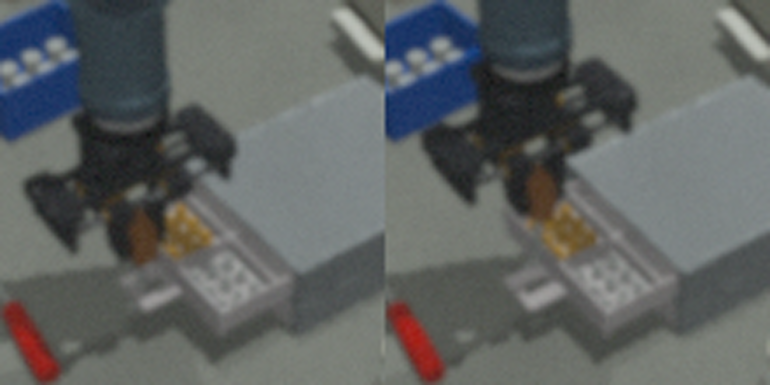

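The tray's world position is the same at the pull and after lifting, within 0.5 mm, so it stays fully out. Next I'll hang the hook back where it hung.

```bash
python3 - <<'E'
from pull import *
f0=np.load('f0.npy')
p=p0-.06*ex
bot.move_straight([p[0],p[1],.25],max_speed=.15)
phr=np.radians(-8.2); x,y=.4915,-.2746
bot.move_ptp([x,y,.25],rv(phr)); bot.pause(.2)
bot.move_straight([x,y,.225],max_speed=.1); bot.pause(.2)
im,i=snap('wrist','ret')
print(readout.current_ee_pos(),F(3)-f0,readout.current_clock())
cv2.imwrite('pics/z11.png',cv2.resize(im[100:250,180:340,::-1],None,fx=4,fy=4,interpolation=cv2.INTER_CUBIC))
E
```

```text
[ 0.49176668 -0.27479618  0.225485  ] [ 0.52065827  0.01343491 -0.05856481] 36.5417
```

View pics/z11.png

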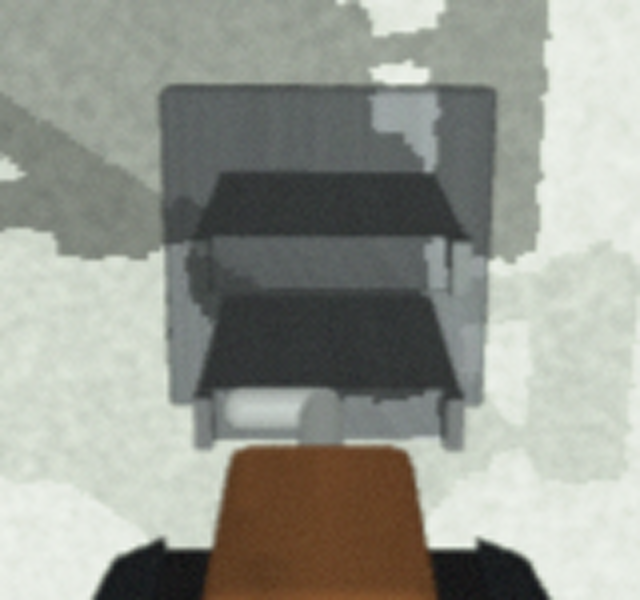

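The hook is lined up over the rest, with the toe to -x and parallel to the slot. I'll lower it with force checks.

```bash
python3 - <<'E'
from pull import *
f0=np.load('f0.npy'); x,y=.4915,-.2746
for z in (.18,.15,.125,.122,.120,.119,.118,.1175,.117):
    bot.move_straight([x,y,z],max_speed=.06 if z>.122 else .02); f=F(4)-f0
    print(z,readout.current_ee_pos()[2].round(4),f.round(2),readout.current_clock())
    if np.linalg.norm(f)>(1.8 if z<.123 else 4): print('contact');break
im,i=snap('wrist','seat')
cv2.imwrite('pics/z12.png',im[:,:,::-1])
E
```

```text
0.18 0.1804 [ 0.55 -0.05 -0.59] 37.5083
0.15 0.1502 [ 0.56 -0.24 -0.22] 38.225
0.125 0.1251 [0.25 0.03 0.14] 38.8583
0.122 0.1221 [0.25 0.55 0.23] 39.225
0.12 0.12 [ 0.11 -0.41 -0.3 ] 39.5417
0.119 0.119 [ 0.72  0.12 -0.12] 39.8583
0.118 0.118 [0.53 0.02 0.24] 40.175
0.1175 0.118 [-1.57  1.35  7.3 ] 40.4917
contact
```

View pics/z12.png

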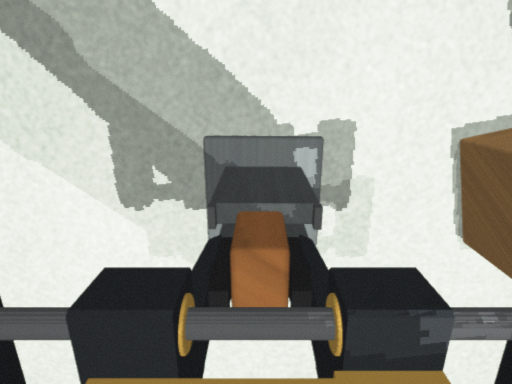

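Contact came at TCP z 0.118, the same height as at the grasp, and the picture matches the grasp picture. I'll release, retreat and check.

```bash
python3 - <<'E'
from h import *
x,y=.4915,-.2746
bot.move_straight([x,y,.1180],max_speed=.02)
hand.grip(.05,10); bot.pause(.2); hand.grip(.08)
bot.move_straight([x,y,.22],max_speed=.1)
phi=np.radians(-8)
p=view_tcp((.495,-.275,.06),(260,86),phi,.22); bot.move_ptp(p,rv(phi)); bot.pause(.2)
im,i=snap('wrist','fin');q=proj(i,[.495,-.275,.06])[0]
x0,y0=int(q[0])-65,int(q[1])-65;print(x0,y0)
A=np.clip(im[y0:y0+130,x0:x0+130,::-1].astype(float)*1.6,0,255).astype(np.uint8)
cv2.imwrite('pics/z13.png',cv2.resize(A,None,fx=4.5,fy=4.5,interpolation=cv2.INTER_CUBIC))
snap('scene','finS');snap('side','finSide');print(readout.current_clock(),readout.current_force())
g=cv2.cvtColor(im,cv2.COLOR_RGB2HSV);m=cv2.inRange(g,(5,110,60),(22,255,255));m[:y0]=0;m[y0+130:]=0;m[:,:x0]=0;m[:,x0+130:]=0
c=max(cv2.findContours(m,cv2.RETR_EXTERNAL,cv2.CHAIN_APPROX_NONE)[0],key=cv2.contourArea);b=cv2.boxPoints(cv2.minAreaRect(c))
P=np.array([onz(i,u,.134)[:2] for u in b]);D=np.roll(P,-1,0)-P
print('handle',P.mean(0),np.linalg.norm(D,axis=1),np.degrees(np.arctan2(D[:,1],D[:,0])))
E
```

```text
194 23
44.0917 [ 0.89740415  0.29552618 -0.29657033]
handle [ 0.49228672 -0.27460821] [0.0391853  0.02274792 0.03917527 0.02415521] [ 80.84825449  -7.8897718  -97.09371709 172.12045035]
```

View pics/z13.png

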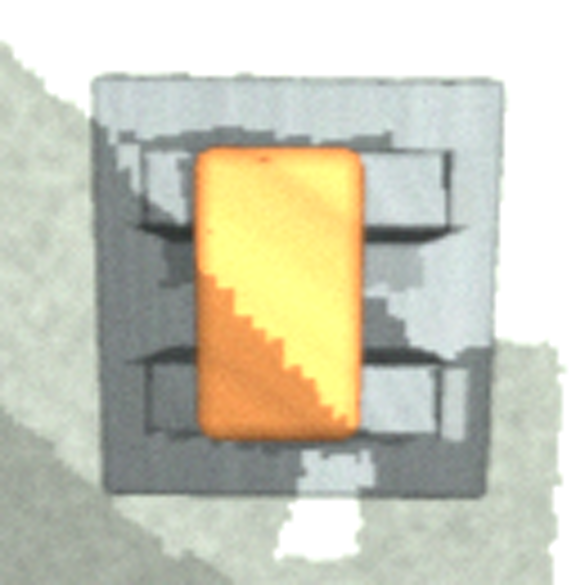

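View pics/finSide.png

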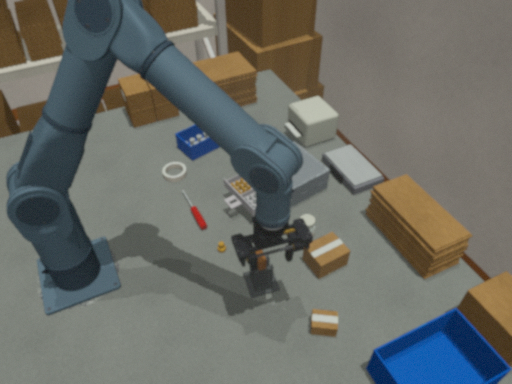

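The handle lies square across both cheeks at (0.4923,-0.2746), with a yaw of about -8°. The tray is still out and the bystanders are where they were. I'll hand it in.

```bash
python3 -c "
from h import *
print(readout.current_ee_pos(),readout.current_clock()); ticket.job_done()"
```

```text
[ 0.48325555 -0.35384115  0.21991838] 44.0917
the job is handed in; nothing more can be done
```

I drew the tray out to its stop with the hook, held the pull, and hung the hook back on its rest. The job was handed in at 44.1 s of the 72 s allowed, and the hand-in gave no verdict.

- **Pull:** The tray moved about 60 mm and then came up firm. I held about 11.5 N along the pull direction for just over a second. With a downward part of about 6.6 N the total at the wrist was about 13.4 N. That downward part was not expected. I put it down to friction at the rim as the arm flexed, but did not confirm this.
- **Freeing the hook:** The hook came out of the hole with less than about 1 N showing at the wrist. The tray's position in the wrist camera was the same within 0.6 mm at the pull and after lifting. In the last side view, taken after the hook was hung up, the tray still looks fully out.
- **Hook on its rest:** It hangs across both cheeks, about 2 mm in x and 1 mm in y from the middle of the rest, with yaw within about 1° of it. It seated at the same height as before, with the toe towards the rest's -x. It pressed down with a brief 7 N as it seated on the rest. It now sits about 1 mm from where it hung before.
- **Everything else:** The gripper stayed clear of the tray and cabinet. The other things on the bench looked undisturbed in the last side view, though I did not measure them.

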